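# Load a sample plate under the stage clip

### The job

Load the brass sample plate into the sample stage: press the thumb plate of the spring clip fully down with one fingertip so that its jaw lifts, and while holding it down push the sample plate with the other fingertip along its guides, beneath the jaw, fully home against the end stop. Only when the plate is home let the clip spring back onto it, so that it is clamped there, and move clear. Nothing is grasped or lifted; the jaw must not come down on the plate on its way in, and the other things on the table stay where they are.

Things in the scene. Friction and masses are not known exactly. Their poses are not given: they have to be found in the camera images.
- sample_stage: Fixed sample stage on the table: dark steel base plate 138 x 106 x 8 mm (x -114 to +24, y -71 to +35) with a raised, polished aluminium deck, flat top 14 mm above the table (x -84 to +14, y +-24). Origin on the table below the end stop's face. Level x axis = the direction in which the sample plate is pushed, y to its left, z up. Nothing on it is over 36 mm high
- stage_stop (a point): foot of the end stop's face, at its middle, on the deck: stage x = 0, y = 0, z = 14 mm. The stop is 40 mm wide and 8 mm high. From it back to stage x = -45 two parallel guide bars, 5 mm high, 34.4 mm apart, lead the sample plate
- clip_hinge (a point): middle of the spring clip's hinge line, which is parallel to the stage's x at stage y = -30, 26 mm above the table. The clip's sleeve on it is 8 mm thick, from x = -98 to -3; its bearing lugs at x = -104 and +4 are 12 mm wide and reach 32 mm above the table. A finger either side straddles it
- clip (a joint): Spring clip, a smooth steel rocker. 0 rad: shut and empty, jaw 3 mm above the deck, so the plate cannot enter. Pressing its thumb plate down raises the jaw; 0.5: fully down at its stop, jaw 13 mm above the deck. About 0.35: jaw rests on the plate; clear of it above 0.37. The press at the thumb plate's middle rises from 3 N at first to about 8 N; let go, it springs back
- clip_thumb (a point): middle of the thumb plate's top (moves with the clip): a strip 62 mm long, stage x -98 to -36, 22 mm wide. Shut: slopes up outwards, middle (y -53) 28 mm, outer edge (y -62) 33 mm above the table. Fully down: level, y -40 to -62, 17 mm above the table (3 above the deck), so one fingertip can slide along it while the other, at the same height, pushes the plate's rear face
- clip_jaw (a point): middle of the underside of the clip's jaw lip, a round steel lip 5 mm thick and 11 mm long along the stage's x (x -16 to -5) at about y = -10, above the right-hand half of the guideway (moves with the clip)
- sample_plate: Loose brass sample plate, 40 mm along its x, 32 mm along its y, 10 mm thick, 0.05 to 0.09 kg, a thin dark film coupon on top. Origin at the middle of its underside. It starts flat on the deck, its front end between the guide bars, not yet under the jaw, its x within 0.03 rad of the stage's. Home against the stop its origin is at stage x = -20, y = 0, z = 14 mm
- hex_key: black L-shaped hex key, 31 x 88 mm and 5 mm thick, lying flat; origin under its middle. Not part of the work, to be left alone
- post_holder: black round optical post holder with a side knob, 38 x 25 mm, 50 mm tall, standing; origin under its middle. Not part of the work, to be left alone
- objective_case: round objective case with black lower part and clear cap, 38 mm across, 52 mm tall, standing; origin under its middle. Not part of the work, to be left alone
- petri_dish: flat round yellow-green closed dish, 63 mm across, 12 mm tall; origin under its middle. Not part of the work, to be left alone
Mind the look-alikes: they are no part of the job. What is meant by the sample_plate is not red, and is the smaller of those in its own colour.

How it is judged:
By the outcome, as a careful person would: the job done as asked, in the order asked, and still so for the second after the job is handed in, with the robot touching nothing.
It also fails if it takes over 48 s, if anything falls off the work surface, if the arm or the gripper's body presses on something with over 40 N, if the wrist force passes 120 N, or if a joint passes its speed limit or range.

### The arm

A 6-joint arm with a two-finger parallel gripper is mounted at the origin on a cart in front of the work surface, level with it; the furniture and walls round the work are solid. World frame = base frame: x ahead of the robot, y to its left, z up, the work surface at z = 0. Lengths are in mm, angles in rad, forces in N, time in s.
With the tool pointing down it reaches from about 300 to 775 mm from the base axis. Payload 14.6 kg.
Tool frame: the origin (TCP) lies on the centre line of the jaws, within the pads' length; the fingertips stand 8 mm ahead of it and the grasp point (between the pads) lies 11 mm behind it; z points along the fingers, y is the direction in which the jaws open and shut (so a half turn about z gives the same grasp; the last joint's range is limited). The gripper opens to 94 mm and grips with 3 to 60 N. Pads are 16 mm wide; open, the fingers measure 119 mm over their backs; the gripper's body (75 mm by 177 mm) begins 78 mm behind the grasp point.
Start: joints at [-1.322, 0.3, 1.521, -0, 1.321, -0.067], TCP at [170.81, -522.793, 179.246] pointing down, gripper open.
Joint ranges: [-3.03, 3.03], [-0.79, 2.21], [0.23, 2.52], [-1.04, 4.18], [0, 3.07], [-2.55, 2.55]. Speed limits (rad/s): [2.22, 2.22, 2.57, 3.14, 3.14, 3.14].

### API

Orientations are given as [roll, pitch, yaw] about the fixed x, y, z axes, in that order (R = Rz(yaw) Ry(pitch) Rx(roll)).
In Python, from cell import read_state, cams, manip gives the robot as it stands.
- The arm moves only by the shell command python3 -m handwheel 'ROWS' [OPENING] [FORCE]. ROWS is JSON, a list of rows, each a list of 4 numbers: the shift along the tool's x, y, z in m, then the turn about the tool's z in degrees. In form: [[dx, dy, dz, turn], ...]. A call has 1 to 5 rows; each row is the pose to reach, as a shift and turn from the pose measured when the call began, along the tool's axes at that moment; what a row does not reach only later rows make up. A row lasts 1/8 s, in which the tool goes at most 62.5 mm and 10.7 degrees, less where a joint would pass 70% of its speed; a pose out of reach is approached as far as the arm can. A call with a gripper value outside its range is refused whole. OPENING is the closure, from 0 (fully open) to 1 (shut), set as the call begins (- or left out, the last holds). The fingers move at their own pace and stop on an object; FORCE is the grip in N (left out, the last holds). Time passes only in rows, so rows that repeat a pose let the fingers close. It gives the time, the measured TCP pose, the force and the opening at its end, in the units of the state.
- read_state(): the state, without advancing time (a new reading comes with each control period).
- cams.camera(name): name is "scene" or "side" or "wrist"; returns the picture (400x640x3 uint8, red, green, blue); there is no depth.
- cams.get_calibration(name): a dict with "vertical_fov" (degrees; the focal length in pixels is half the picture's height over the tangent of half this angle, whatever the lens; pixels are square), "cx", "cy" (the principal point, pixels), "R" (3x3) and "t" (3): a world point X has camera coordinates R X + t. Camera axes: x right, y down, z forward; pixel columns grow to the right and rows downward; lengths in mm; the calibration is good to about 2 mm. A picture is of the moment at which its call begins: read the wrist's pose just before it. get_calibration takes no time and is no camera call; for the wrist camera it gives the pose at the moment of the call.
- manip.sign_off(): hands the job in, once; it reports no verdict.
The state is a dict: "clock": time; "joints": joint angles; "qd": joint speeds; "effort": joint torques, N m; "eef_pos": TCP position; "eef_rot": TCP orientation; "wrist_force": force on the tool from outside, world axes, zero at the start; "moment": the same for the moment, N m; "finger_gap": finger opening in mm.
Only numpy, scipy, OpenCV 4.12 (cv2) and the standard library are available. Lean on these libraries where they do the work, as an engineer would, in place of code of your own. Each camera call takes 0.05 s, during which the arm holds its last target. There are 200 camera calls.

## Working session

There is one attempt and no reset: what is moved stays moved. The work goes in short steps, Python scripts to look and compute and a shell command to move; the robot and the scene stay as the last step left them, time stands still between calls to the robot, and variables do not carry over. Pictures are saved under pics/ and viewed, about 8 in all and at most 12, crops included, and the job is handed in when it is done.

```bash
mkdir -p pics; ls; python3 - <<'E'
from cell import read_state,cams
import cv2
print(read_state())
for n in("scene","side","wrist"):
    print(n,cams.get_calibration(n)); cv2.imwrite(f"pics/{n}0.png",cams.camera(n)[:,:,::-1])
E
```

```text
pics
{'clock': 0.0, 'joints': array([-1.32156600e+00,  3.00463360e-01,  1.52159179e+00, -3.61191613e-06,
        1.32066624e+00, -6.66118230e-02]), 'qd': array([ 1.12443001e-05,  7.16566142e-04,  8.25847055e-04,  3.36294584e-04,
       -1.45225252e-03, -3.06195781e-04]), 'effort': array([ 1.93064084e-04, -5.31810522e+01, -3.52739167e+01,  7.07167760e-02,
        2.44114827e-02, -9.92695573e-05]), 'eef_pos': array([ 170.75823579, -522.51784253,  178.68605439]), 'eef_rot': array([-3.14046618e+00, -7.16410283e-05,  3.15843009e-01]), 'wrist_force': array([-0.85211724, -1.38366847, -0.52770525]), 'moment': array([-0.01146939, -0.0048346 , -0.01749016]), 'finger_gap': 93.95048433621841}
scene {'vertical_fov': 56.4957246484609, 'cx': 320.21583375564666, 'cy': 200.08197326672962, 'R': array([[-0.83776759, -0.54577911,  0.01645073],
       [-0.42613751,  0.63468749, -0.64465387],
       [ 0.34139754, -0.54708039, -0.76429756]]), 't': array([379.67016045, 402.0224596 , 609.78022563])}
side {'vertical_fov': 50.78887763819623, 'cx': 315.5541885064211, 'cy': 198.33847633794983, 'R': array([[-0.85651342, -0.51609942, -0.00511361],
       [-0.22648406,  0.38473659, -0.89480876],
       [ 0.46377768, -0.76525756, -0.44642035]]), 't': array([407.12721938, 237.82256056, 547.74015321])}
wrist {'vertical_fov': 71.7110877306844, 'cx': 319.75044053269966, 'cy': 197.5164909622956, 'R': array([[ 0.31060401, -0.95053744, -0.00193155],
       [-0.92540404, -0.30285422,  0.22783037],
       [-0.21714628, -0.06897756, -0.97369892]]), 't': array([-548.47037531,  -22.78577791,  390.14838648])}
```

View pics/scene0.png

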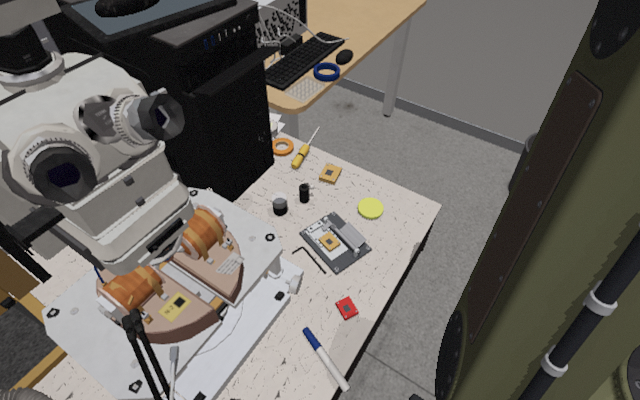

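View pics/side0.png

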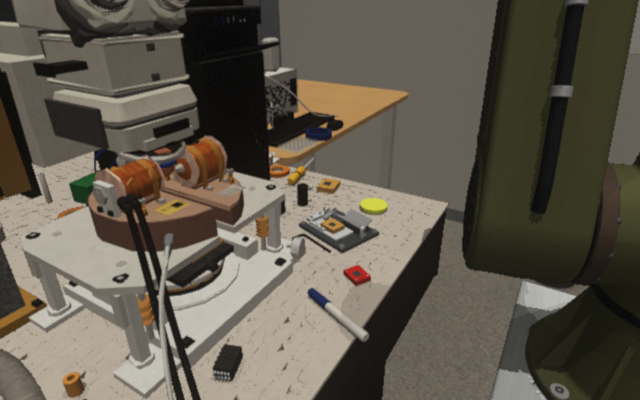

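The scene view shows the candidates: brass on the stage at (330,241), a larger brass plate off the stage at (330,173), and a red one at (347,308). I choose the one on the stage. The side view shows the same plate at (332,224). Next is a close crop, with rough positions.

```bash
cat > h.py <<'E'
import numpy as np,cv2
from cell import read_state,cams
def f(c): return 200/np.tan(np.radians(c["vertical_fov"]/2))
def ray(c,p):
    d=np.array([(p[0]-c["cx"])/f(c),(p[1]-c["cy"])/f(c),1.]); R=np.array(c["R"]);t=np.array(c["t"])
    return -R.T@t,R.T@d
def onz(c,p,z):
    o,d=ray(c,p); return o+d*(z-o[2])/d[2]
def proj(c,X):
    q=(np.array(c["R"])@np.atleast_2d(X).T).T+c["t"]; return np.c_[q[:,0]/q[:,2]*f(c)+c["cx"],q[:,1]/q[:,2]*f(c)+c["cy"]]
E
python3 - <<'E'
from h import *
c=cams.get_calibration("scene");s=cams.get_calibration("side");w=cams.get_calibration("wrist")
for n,p in dict(plate=(330,241),big=(330,173),red=(347,308),petri=(371,208),stageL=(301,236),stageTop=(334,213),stageR=(371,244),stageB=(336,273),holder=(304,200),case=(280,212),hexa=(296,249),hexb=(325,271),marker=(325,358),markertop=(305,330)).items(): print(n,onz(c,p,14 if n=="plate" else 8 if 'stage' in n else 0).round())
print("side plate",onz(s,(332,224),20).round())
print("wrist sees", proj(w,onz(c,(330,241),14)))
a=cv2.imread("pics/scene0.png")[205:280,290:380]; b=cv2.imread("pics/side0.png")[200:255,290:390]
a=cv2.resize(a,None,fx=5,fy=5,interpolation=2);b=cv2.resize(b,None,fx=5,fy=5,interpolation=2);
w0=cv2.imread("pics/wrist0.png")
a=cv2.copyMakeBorder(a,0,0,0,0,0)
o=np.zeros((600,800,3),np.uint8); o[:300,:480]=cv2.resize(w0,(480,300)); o[300:,:360]=cv2.resize(a,(360,300)); o[300:575,300+60:800]=cv2.resize(b,(440,275))
cv2.imwrite("pics/m1.png",o)
E
```

```text
plate [ 511. -130.   14.]
big [ 633. -324.    0.]
red [400. -19.   0.]
petri [ 483. -278.   -0.]
stageL [ 576. -108.    8.]
stageTop [ 549. -208.    8.]
stageR [ 431. -178.    8.]
stageB [459. -71.   8.]
holder [ 637. -206.   -0.]
case [ 663. -142.    0.]
hexa [569. -76.   0.]
hexb [483. -66.   0.]
marker [385.  88.   0.]
markertop [446.  65.   0.]
side plate [ 514. -130.   20.]
wrist sees [[  50.95412019 -259.894377  ]]
```

View pics/m1.png

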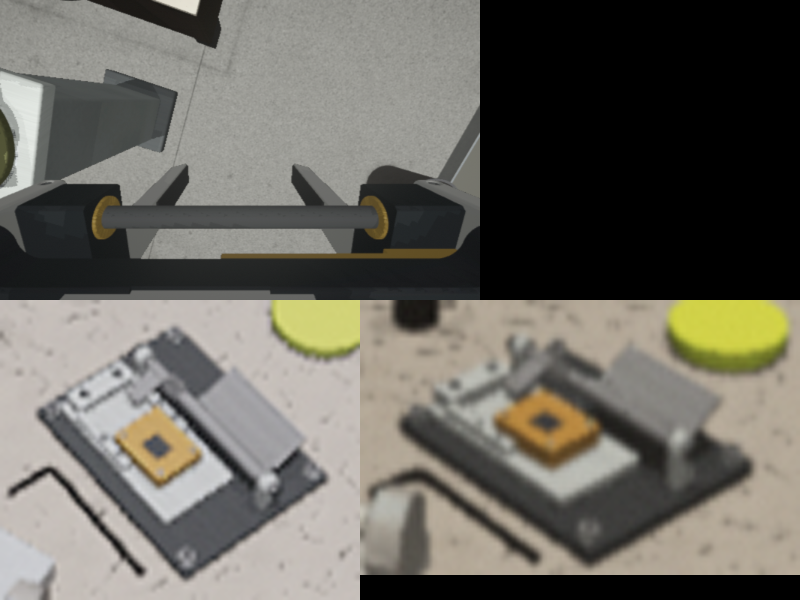

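```bash
cat >> h.py <<'E'
from scipy.optimize import least_squares
def stage2w(p,X):  # p=[ox,oy,yaw]
    X=np.atleast_2d(X).astype(float); c,s=np.cos(p[2]),np.sin(p[2])
    return np.c_[p[0]+c*X[:,0]-s*X[:,1],p[1]+s*X[:,0]+c*X[:,1],X[:,2]]
def fit(views,p0=(540,-150,-.28)):
    g=lambda p:np.concatenate([(proj(c,stage2w(p,X))-px).ravel() for c,X,px in views])
    r=least_squares(g,p0); return r.x,r.fun.reshape(-1,2)
def delta(target,yaw,dz):  # -> tool axes shift in m, turn deg
    s=read_state();a=s["eef_rot"][2]; d=np.array(target[:2])-s["eef_pos"][:2]
    # tool x=(cos,sin), y=(sin,-cos), z=down; turn about tool z = -(yaw change)
    return np.round([(d@[np.cos(a),np.sin(a)])/1e3,(d@[np.sin(a),-np.cos(a)])/1e3,-dz/1e3,-np.degrees((yaw-a+np.pi)%(2*np.pi)-np.pi)],4)
E
python3 - <<'E'
from h import *
c=cams.get_calibration("scene");s=cams.get_calibration("side")
X=[[24,35,8],[24,-71,8],[-114,-71,8],[-114,35,8]]
pc=np.array([[40,412],[175,330],[325,478],[185,577]],float); pc=(pc-[0,300])/4+[290,205]
ps=np.array([[402,424],[518,340],[750,463],[590,560]],float); ps=(ps-[360,300])/4.4+[290,200]
for v in([(c,X,pc)],[(s,X,ps)],[(c,X,pc),(s,X,ps)]):
    p,r=fit(v);print(p.round(3));print(r.round(1).tolist())
print(onz(c,(285,243),100),onz(c,(285,243),60))
t=stage2w(p,[[-115,-25,0]])[0];print(t,delta(t,p[2],110-read_state()["eef_pos"][2]))
E
```

```text
[ 5.52159e+02 -1.37107e+02 -3.36000e-01]
[[-1.4, -0.2], [0.2, -1.2], [1.3, 0.2], [-0.1, 0.8]]
[ 5.47730e+02 -1.16612e+02 -2.62000e-01]
[[-4.9, 1.3], [4.1, 3.4], [-0.0, -1.5], [1.0, -2.8]]
[ 5.51535e+02 -1.29499e+02 -2.99000e-01]
[[-3.1, 2.7], [-2.2, 0.4], [0.5, 0.9], [0.1, 3.0], [-3.1, -2.3], [6.6, 1.0], [0.4, -3.6], [0.3, -6.1]]
[554.9208041  -25.43953147 100.        ] [572.6085583  -45.54352546  60.        ]
[ 434.27677793 -119.47372007    0.        ] [ 0.3757 -0.3013  0.0688 35.2448]
```

```bash
python3 -m handwheel '[[0.045,-0.036,0,9],[0.09,-0.072,0,18],[0.135,-0.108,0,27],[0.18,-0.144,0,36],[0.225,-0.18,0,37]]' 0.58 10
python3 - <<'E'
from h import *
p=[552,-137,-.336]
t=stage2w(p,[[-115,-25,0]])[0];print(delta(t,p[2],110-read_state()["eef_pos"][2]))
E
```

```text
clock: 0.78
eef_pos: [329.4, -279.9, 179.0]
eef_rot: [-3.141, 0.0, -0.333]
wrist_force: [0.8, -0.3, -0.3]
finger_gap: 47.4
[ 0.0486 -0.1832  0.069   0.1768]
```

```bash
python3 -m handwheel '[[0.012,-0.046,0.01,0],[0.024,-0.092,0.03,0],[0.036,-0.138,0.05,0],[0.048,-0.183,0.069,0],[0.048,-0.183,0.069,0]]'
python3 - <<'E'
from h import *
import json
c=cams.get_calibration("wrist"); json.dump({k:np.array(v).tolist() for k,v in c.items()},open("w1.json","w"))
s=read_state(); print(s["eef_pos"],s["eef_rot"],s["finger_gap"])
im=cams.camera("wrist")[:,:,::-1]; cv2.imwrite("pics/w1.png",im); cv2.imwrite("pics/w1b.png",cv2.resize(im[:, 100:540],None,fx=1.8,fy=1.5)[:600])
P=[552,-137,-.336]
print(proj(c,stage2w(P,[[0,0,14],[-114,-71,8],[24,35,8]])))
cv2.imwrite("pics/w1b.png",cv2.resize(im,(800,500),interpolation=2))
E
```

```text
clock: 1.4
eef_pos: [434.7, -120.4, 108.7]
eef_rot: [-3.141, 0.003, -0.329]
wrist_force: [0.3, -0.2, 0.4]
finger_gap: 39.5
[ 434.69817778 -120.36710309  108.7138055 ] [-3.14067710e+00  3.05846181e-03 -3.29411629e-01] 39.45957051677981
[[299.363213    81.25333872]
 [363.70079245 190.68607776]
 [265.02213411  56.73105045]]
```

View pics/w1b.png

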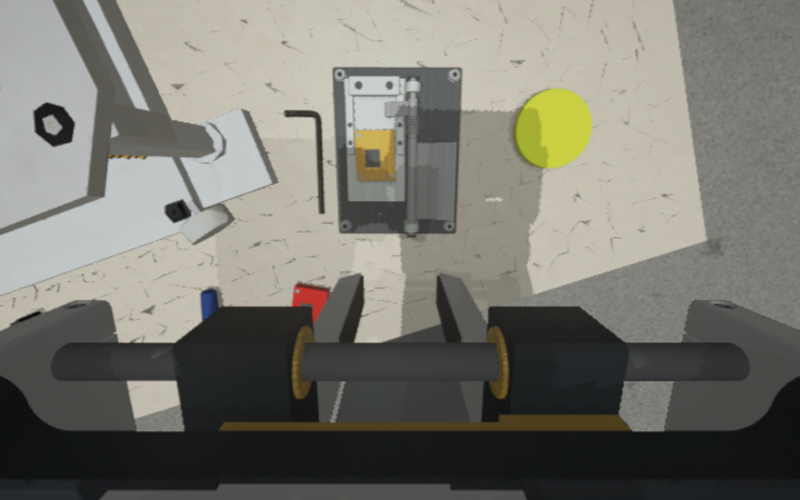

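The wrist view shows the stage at (333..462, 67..233) and the brass plate at (375,155) on the deck, its front under the guides and not yet at the jaw at (397,108). The thumb plate is to the right, and the fingers are behind the stage. I'll fit on an enlarged crop.

```bash
python3 - <<'E'
from h import *
im=cv2.imread("pics/w1.png")[48:193,255:385]
cv2.imwrite("pics/w1c.png",cv2.resize(im,None,fx=4,fy=4,interpolation=cv2.INTER_CUBIC))
E
```

```text
(no output)
```

View pics/w1c.png

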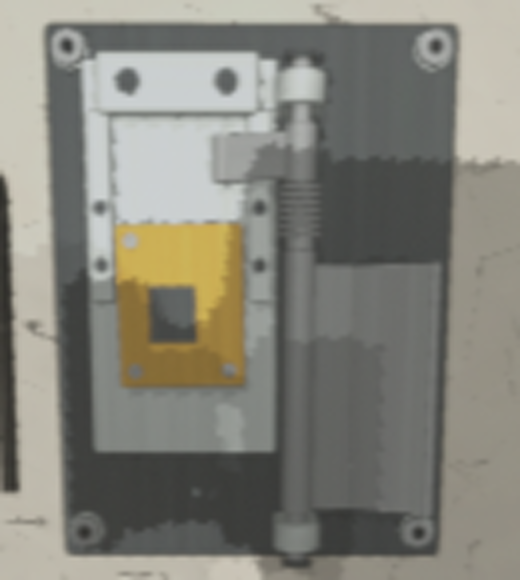

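```bash
cat > m2.py <<'E'
from h import *
import json
w=json.load(open("w1.json"))
X=np.array([[24,35,8],[24,-71,8],[-114,-71,8],[-114,35,8],[0,20,22],[0,-20,22],[-84,24,14],[-84,-24,14],[-36,-62,33],[-98,-62,33]])
px=np.array([[45,25],[458,25],[437,554],[66,554],[97,110],[258,110],[95,452],[276,452],[441,262],[434,517]])/4+[255-.4,48-.4]
p,r=fit([(w,X,px)]);print("wrist",p.round(3),r.round(1).tolist())
c=cams.get_calibration("scene");s=cams.get_calibration("side")
pc=np.array([[40,412],[175,330],[325,478],[185,577]],float); pc=(pc-[0,300])/4+[290,205]
p2,r=fit([(w,X,px),(c,X[:4],pc)]);print("joint",p2.round(3))
# free height check: fit incl z offset of the stage from wrist+scene
g=lambda q:np.concatenate([(proj(a,stage2w(q[:3],b+[0,0,q[3]]))-d).ravel() for a,b,d in((w,X,px),(c,X[:4],pc))])
print("z check",least_squares(g,[*p,0]).x.round(3))
pp=np.array([[122,387],[244,385],[116,224],[244,222]])/4+[254.6,47.6]
ci,si=np.cos(p[2]),np.sin(p[2])
for q in pp:
    v=onz(w,q,24)[:2]-p[:2]; print("plate corner stage",(v@[ci,si]).round(1),(v@[-si,ci]).round(1))
for x in(-84,-60): 
    t=stage2w(p,[[x,-25.5,0]])[0];print(x,t.round(1),delta(t,p[2],45-read_state()["eef_pos"][2]))
E
python3 m2.py
```

```text
wrist [ 5.55384e+02 -1.38940e+02 -3.28000e-01] [[-0.4, -1.0], [1.2, -1.2], [1.5, 0.8], [0.0, 0.9], [0.2, 0.6], [0.7, 0.5], [0.8, 0.1], [0.1, 0.1], [-1.8, -0.0], [-2.1, -0.6]]
joint [ 5.55189e+02 -1.38873e+02 -3.29000e-01]
z check [ 5.55331e+02 -1.38986e+02 -3.29000e-01 -2.36700e+00]
plate corner stage -66.2 15.8
plate corner stage -65.7 -15.6
plate corner stage -26.3 16.1
plate corner stage -25.8 -15.8
-84 [ 467.6 -136.     0. ] [ 0.036   0.0028  0.0645 -0.143 ]
-60 [ 490.4 -143.7    0. ] [ 0.06    0.0027  0.0645 -0.143 ]
```

```bash
python3 -m handwheel '[[0.02,0.003,0.02,0],[0.04,0.003,0.04,0],[0.04,0.003,0.054,0],[0.04,0.003,0.054,0]]'
cat > st.py <<'E'
from h import *
s=read_state();P=[555.3,-138.9,-.329];v=s["eef_pos"][:2]-P[:2];a=P[2];F=s["wrist_force"]
R=np.array([[np.cos(a),np.sin(a)],[-np.sin(a),np.cos(a)]])
print("t",s["clock"].round(2) if hasattr(s["clock"],"round") else s["clock"],"stage xy",(R@v).round(1),"tip z",round(s["eef_pos"][2]-8,1),"yaw err",round(s["eef_rot"][2]-a,4),"F stage",(R@F[:2]).round(1),F[2].round(1),"M",s["moment"].round(2),"gap",round(s["finger_gap"],1))
E
cat > look.py <<'E'
import sys
from h import *
n=sys.argv[1]
c=cams.get_calibration("side");im=cams.camera("side")[:,:,::-1];a=im[185:265,270:400]
w=cams.camera("wrist")[:,:,::-1]
cv2.imwrite(f"pics/{n}_w.png",w);cv2.imwrite(f"pics/{n}_s.png",im)
sc=cams.camera("scene")[:,:,::-1];b=sc[200:280,280:390]
o=np.zeros((600,800,3),np.uint8)
o[:246,:400]=cv2.resize(a,(400,246),interpolation=2);o[:246,400:738]=cv2.resize(b,(338,246),interpolation=2)
k=w[60:265,170:470];o[246:246+354,:518]=cv2.resize(k,(518,354),interpolation=2)
cv2.imwrite(f"pics/{n}.png",o)
E
python3 st.py; python3 look.py a
```

```text
clock: 1.95
eef_pos: [470.1, -137.7, 54.9]
eef_rot: [-3.141, 0.004, -0.331]
wrist_force: [0.5, -1.4, 0.0]
finger_gap: 39.2
t 1.95 stage xy [-81.  -26.4] tip z 46.9 yaw err -0.0023 F stage [ 0.9 -1.2] 0.0 M [ 0.04 -0.03 -0.03] gap 39.2
```

View pics/a.png

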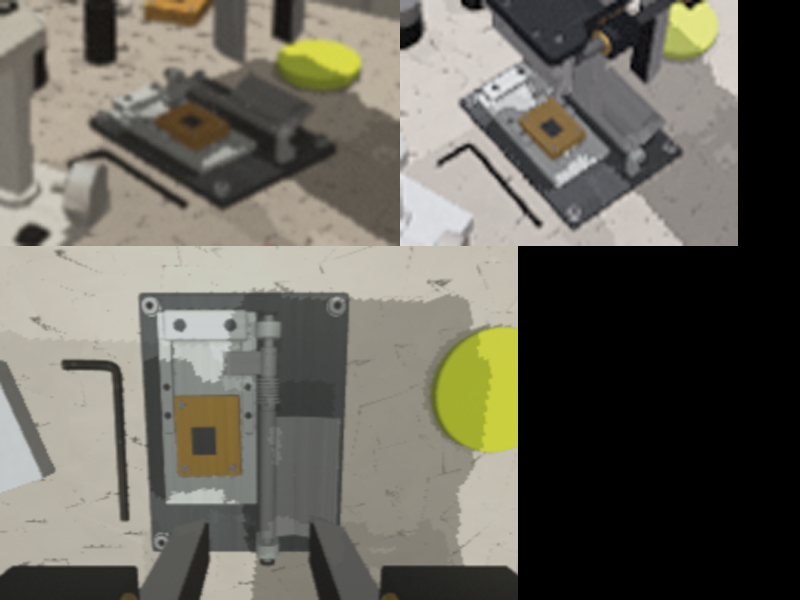

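```bash
python3 - <<'E'
from h import *
s=read_state();p=s["eef_pos"];a=s["eef_rot"][2]
from scipy.spatial.transform import Rotation as Ro
R=Ro.from_euler("xyz",s["eef_rot"]).as_matrix()
T=np.array([[x,y,8] for y in(-19.6,19.6,-32,32) for x in(-8,8)])
W=p+T@R.T
ks=(270,185,400/130.,246/80.);kc=(280,200,338/110.,246/80.)
for n,k in(("side",ks),("scene",kc)):
    c=cams.get_calibration(n); q=proj(c,W); print(n,((q-[k[0],k[1]])*[k[2],k[3]]+([400,0] if n=="scene" else [0,0])).round().tolist())
c=cams.get_calibration("wrist");q=proj(c,W);print(((q-[170,60])*[518/300,354/205]+[0,246]).round().tolist())
cv2.imwrite("pics/a_s2.png",cv2.resize(cv2.imread("pics/a_s.png")[100:260,240:440],(800,640))[:600])
E
```

```text
side [[240.0, 108.0], [223.0, 99.0], [283.0, 89.0], [266.0, 81.0], [226.0, 114.0], [209.0, 105.0], [296.0, 84.0], [279.0, 75.0]]
scene [[596.0, 139.0], [581.0, 124.0], [638.0, 111.0], [623.0, 96.0], [582.0, 148.0], [567.0, 133.0], [651.0, 102.0], [636.0, 88.0]]
[[220.0, 533.0], [219.0, 500.0], [303.0, 533.0], [304.0, 500.0], [193.0, 533.0], [192.0, 500.0], [330.0, 533.0], [331.0, 500.0]]
```

View pics/a_s2.png

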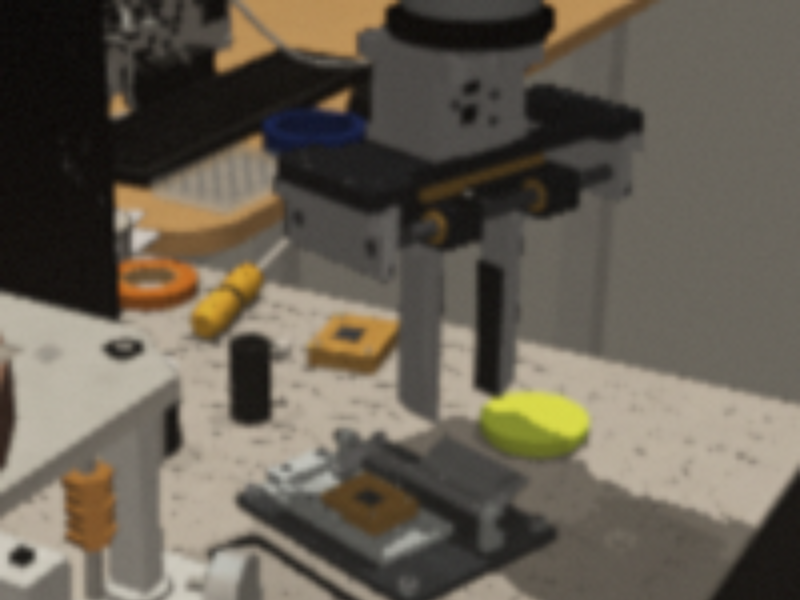

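```bash
cat > ov.py <<'E'
import sys
from h import *
from scipy.spatial.transform import Rotation as Ro
s=read_state();p=s["eef_pos"];R=Ro.from_euler("xyz",s["eef_rot"]).as_matrix();g=s["finger_gap"]/2
T=np.array([[x,y,8] for y in(-g,g,-g-12.5,g+12.5) for x in(-8,8)]);W=p+T@R.T
P=[555.3,-138.9,-.329]
X=np.array([[24,35,8],[24,-71,8],[-114,-71,8],[-114,35,8],[0,20,22],[0,-20,22],[-36,-62,33],[-98,-62,33]])
out=[]
for n,(u,v,w,h) in dict(side=(260,140,130,100),scene=(280,175,130,100)).items():
    c=cams.get_calibration(n);im=cams.camera(n)[:,:,::-1]
    k=400/w*1.0
    k=4.6 if len(sys.argv)<3 else 4.6
    o=cv2.resize(im[v:v+120,u:u+ 130][:120,:86 if 0 else 130],None,fx=3.07,fy=3.07,interpolation=2)
    for Q,col in((W,(0,0,255)),(stage2w(P,X),(255,0,255))):
        for q in proj(c,Q): cv2.circle(o,tuple(int(i) for i in ((q-[u,v])*3.07).round()),2,col,-1)
    out.append(o)
cv2.imwrite(f"pics/{sys.argv[1]}.png",np.hstack(out))
E
python3 ov.py ov1
```

```text
(no output)
```

View pics/ov1.png

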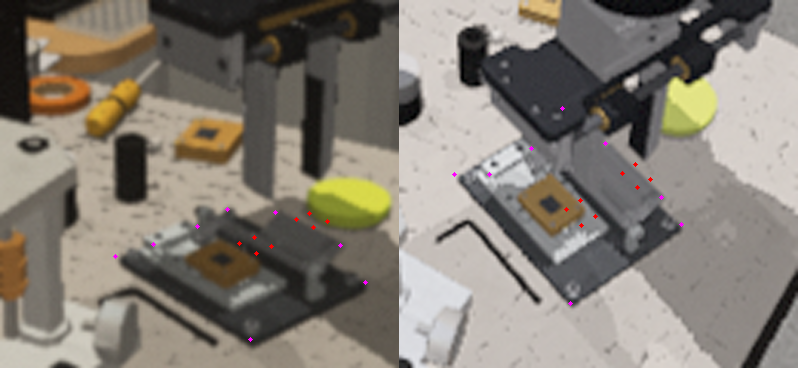

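```bash
cat > tri.py <<'E'
from h import *
def tri(a,b):
    A=[];B=[]
    for n,p in(("side",a),("scene",b)):
        o,d=ray(cams.get_calibration(n),p); d/=np.linalg.norm(d); M=np.eye(3)-np.outer(d,d);A.append(M);B.append(M@o)
    x=np.linalg.lstsq(np.vstack(A),np.hstack(B),rcond=None)[0]
    return x, [ (proj(cams.get_calibration(n),x)[0]-p).round(1) for n,p in(("side",a),("scene",b))]
E
python3 - <<'E'
from tri import *
P=[555.3,-138.9,-.329];a=P[2];R=np.array([[np.cos(a),np.sin(a)],[-np.sin(a),np.cos(a)]])
x,r=tri((363.6,197.7),(358.8,223.9)); print("thumb tip",x,r,R@(x[:2]-P[:2]))
w=cams.get_calibration("wrist");
from scipy.spatial.transform import Rotation as Ro
s=read_state();Rt=Ro.from_euler("xyz",s["eef_rot"]).as_matrix()
C=-np.array(w["R"]).T@np.array(w["t"]);print("cam in tool",Rt.T@(C-s["eef_pos"]))
im=cv2.imread("pics/a_w.png");cv2.imwrite("pics/a_w2.png",cv2.resize(im[170:270,220:420],(800,400),interpolation=2))
# tip in tool frame if at tool y=+-g/2: intersect ray w/ plane
for px in((170+208/1.7267,60+(522-246)/1.7267),(170+310/1.7267,60+(522-246)/1.7267)):
    o,d=ray(w,px);o=Rt.T@(o-s["eef_pos"]);d=Rt.T@d
    for z in(8,-25):print(px,z,(o+d*(z-o[2])/d[2]).round(1))
E
```

```text
thumb tip [ 460.54657789 -161.5995138    81.17275818] [array([-0.6, -0. ]), array([0.5, 0.1])] [-82.33726805 -52.09657588]
cam in tool [  66.08440104   -1.16000707 -205.27784708]
(290.46099496148724, 219.84247408351192) 8 [ -2.5 -25.    8. ]
(290.46099496148724, 219.84247408351192) -25 [  8.1 -21.3 -25. ]
(349.53321364452427, 219.84247408351192) 8 [-2.5 22.6  8. ]
(349.53321364452427, 219.84247408351192) -25 [  8.1  19.  -25. ]
```

View pics/a_w2.png

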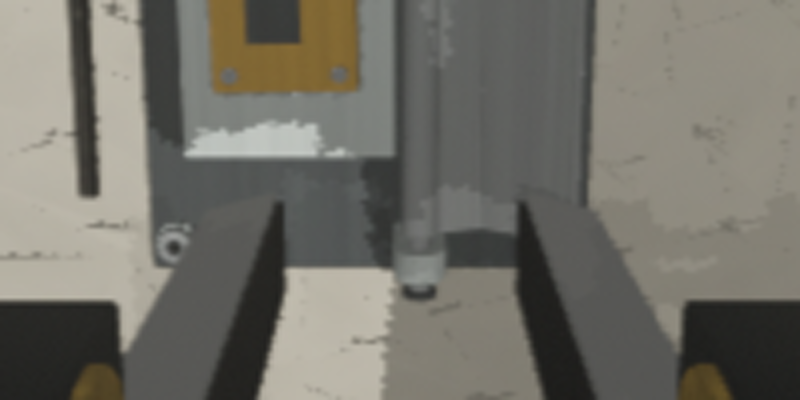

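All three views put the fingertips about 34 mm higher than the text's TCP offset implies: tip z ≈ 81 mm instead of 47. In the plane they are where expected. I'll go down in guarded steps and let the force settle the height.

```bash
python3 -m handwheel '[[0,0,0.02,0],[0,0,0.036,0],[0,0,0.036,0],[0,0,0.036,0]]'; python3 st.py
python3 -m handwheel '[[0,0,0.003,0],[0,0,0.006,0],[0,0,0.006,0]]'; python3 st.py
```

```text
clock: 2.7
eef_pos: [471.6, -137.6, 20.8]
eef_rot: [-3.141, 0.0, -0.33]
wrist_force: [1.1, 0.2, 0.3]
finger_gap: 39.3
t 2.7 stage xy [-79.6 -25.8] tip z 12.8 yaw err -0.0015 F stage [1.  0.5] 0.3 M [ 0.08 -0.07 -0.04] gap 39.3
clock: 3.08
eef_pos: [471.5, -137.6, 14.6]
eef_rot: [-3.141, 0.0, -0.331]
wrist_force: [0.4, -0.4, 0.3]
finger_gap: 39.3
t 3.075 stage xy [-79.7 -25.8] tip z 6.6 yaw err -0.0015 F stage [ 0.5 -0.2] 0.3 M [ 0.01 -0.    0.02] gap 39.3
```

The nominal tip is already below deck height and there is no contact, so the offset is real (true tip about 40 mm). Continuing down.

```bash
python3 -m handwheel '[[0,0,0.003,0],[0,0,0.005,0],[0,0,0.005,0]]'; python3 st.py
python3 -m handwheel '[[0,0,0.003,0],[0,0,0.005,0],[0,0,0.005,0]]'; python3 st.py
python3 -m handwheel '[[0,0,0.002,0],[0,0,0.004,0],[0,0,0.004,0]]'; python3 st.py
```

```text
clock: 3.45
eef_pos: [471.4, -137.6, 9.4]
eef_rot: [-3.141, 0.001, -0.331]
wrist_force: [0.1, -0.2, 0.6]
finger_gap: 39.7
t 3.45 stage xy [-79.8 -25.8] tip z 1.4 yaw err -0.0015 F stage [ 0.2 -0.2] 0.6 M [ 0.02 -0.02 -0.04] gap 39.7
clock: 3.82
eef_pos: [471.3, -137.5, 4.2]
eef_rot: [-3.141, 0.001, -0.33]
wrist_force: [-0.2, -0.5, -0.4]
finger_gap: 39.5
t 3.825 stage xy [-79.9 -25.8] tip z -3.8 yaw err -0.0015 F stage [-0.1 -0.5] -0.4 M [ 0.07 -0.02  0.02] gap 39.5
clock: 4.2
eef_pos: [471.2, -137.5, 0.1]
eef_rot: [-3.141, 0.001, -0.331]
wrist_force: [-0.7, -0.3, 0.0]
finger_gap: 39.4
t 4.2 stage xy [-80.  -25.8] tip z -7.9 yaw err -0.0015 F stage [-0.6 -0.5] 0.0 M [ 0.08 -0.05  0.01] gap 39.4
```

```bash
python3 -m handwheel '[[0,0,0.002,0],[0,0,0.003,0],[0,0,0.003,0]]'; python3 st.py
python3 ov.py ov2
```

```text
clock: 4.58
eef_pos: [471.4, -137.5, -2.8]
eef_rot: [-3.141, 0.001, -0.33]
wrist_force: [0.2, 0.2, 4.4]
finger_gap: 39.5
t 4.575 stage xy [-79.8 -25.7] tip z -10.8 yaw err -0.0015 F stage [0.1 0.2] 4.4 M [0.23 0.   0.03] gap 39.5
```

View pics/ov2.png

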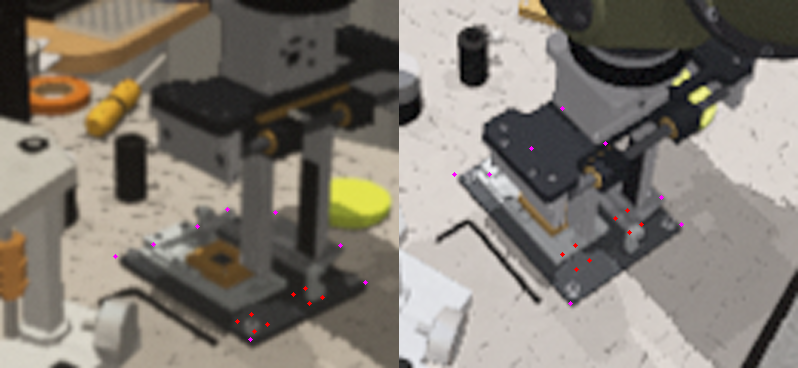

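Contact with the thumb plate reads 4.4 N. The view shows the push finger standing behind the plate, foot at (262,272), and the other finger on the thumb plate. Next, press down.

```bash
python3 -m handwheel '[[0,0,0.002,0],[0,0,0.004,0],[0,0,0.004,0]]'; python3 st.py
python3 -m handwheel '[[0,0,0.002,0],[0,0,0.004,0],[0,0,0.004,0]]'; python3 st.py
python3 -m handwheel '[[0,0,0.001,0],[0,0,0.002,0],[0,0,0.002,0]]'; python3 st.py
```

```text
clock: 5.05
eef_pos: [471.8, -137.1, -6.4]
eef_rot: [-3.14, 0.0, -0.331]
wrist_force: [-0.6, 5.4, 9.0]
finger_gap: 39.2
t 5.05 stage xy [-79.6 -25.3] tip z -14.4 yaw err -0.0015 F stage [-2.3  5. ] 9.0 M [ 0.92  0.05 -0.01] gap 39.2
clock: 5.42
eef_pos: [472.4, -136.9, -9.5]
eef_rot: [-3.14, -0.001, -0.33]
wrist_force: [-0.9, 5.4, 16.6]
finger_gap: 39.2
t 5.425 stage xy [-79.1 -24.9] tip z -17.5 yaw err -0.0015 F stage [-2.6  4.8] 16.6 M [ 0.98  0.37 -0.08] gap 39.2
clock: 5.8
eef_pos: [472.8, -136.9, -10.0]
eef_rot: [-3.14, -0.002, -0.33]
wrist_force: [-8.5, 5.4, 27.2]
finger_gap: 39.6
t 5.8 stage xy [-78.8 -24.8] tip z -18.0 yaw err -0.0015 F stage [-9.8  2.4] 27.2 M [ 0.62  1.8  -0.17] gap 39.6
```

```bash
python3 - <<'E'
from h import *
a=cams.camera("side")[:,:,::-1];w=cams.camera("wrist")[:,:,::-1]
cv2.imwrite("pics/c_s.png",a);cv2.imwrite("pics/c_w.png",w)
o=np.zeros((600,800,3),np.uint8)
o[:,:400]=cv2.resize(a[175:265,310:370],(400,600),interpolation=2)
k=w[60:240,260:380];o[:,400:]=cv2.resize(k,(400,600),interpolation=2)
cv2.imwrite("pics/c.png",o)
E
```

```text
(no output)
```

View pics/c.png

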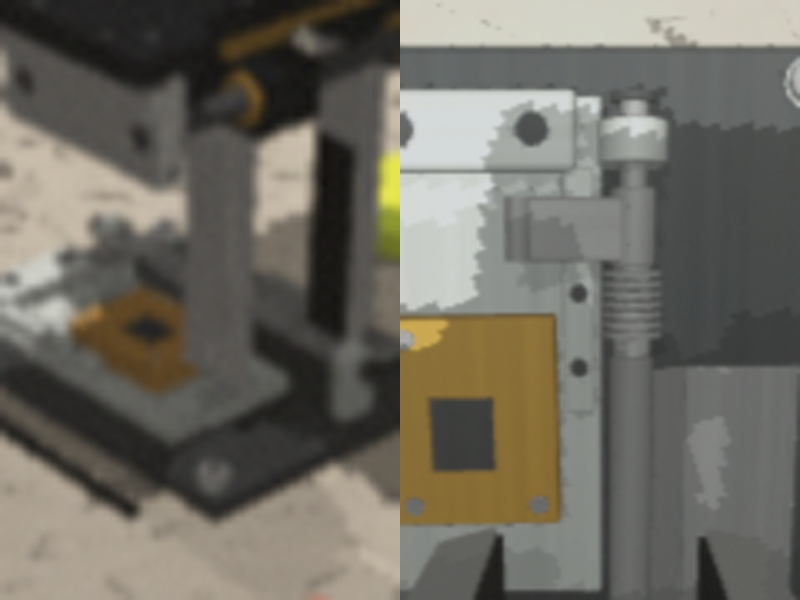

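```bash
cat > th.py <<'E'
from h import *
P=[555.3,-138.9,-.329]
def clip(x,ry,rz,th):  # ry,rz rel. hinge when fully down
    a=.5-th  # shut: outer edge (y<0) goes up
    y=ry*np.cos(a)+rz*np.sin(a)*1; z=-ry*np.sin(a)+rz*np.cos(a)
    return [x,-30+y,26+z]
if __name__=="__main__":
    w=cams.get_calibration("wrist")
    print("shut check",clip(-67,-32,-9,0),clip(-67,-21,-9,0))
    for th in(0,.2,.3,.4,.5):
        q=proj(w,stage2w(P,[clip(-36,-10,-9,th),clip(-36,-32,-9,th)]));print(th,((q-[260,60])*10/3+[400,0]).round().tolist())
    # plate, stop refs
    q=proj(w,stage2w(P,[[0,-20,22],[24,-71,8],[-66,-16,24]]));print("refs stop/corner/plate",((q-[260,60])*10/3+[400,0]).round().tolist(),"seen stop (575,172) plate (560,522)")
    s=cams.get_calibration("side")
    for z in(14,17,20): print(z,((proj(s,stage2w(P,[[-71,6,z],[-87,6,z],[-87,-6,z]]))-[310,175])*6.667).round().tolist())
E
python3 th.py; python3 st.py
```

```text
shut check [-67, np.float64(-62.397471827929756), np.float64(33.44337417832114)] [-67, np.float64(-52.744063647135654), np.float64(28.169693253674907)]
0 [[703.0, 369.0], [819.0, 377.0]]
0.2 [[697.0, 367.0], [815.0, 372.0]]
0.3 [[693.0, 366.0], [811.0, 369.0]]
0.4 [[689.0, 366.0], [805.0, 367.0]]
0.5 [[684.0, 365.0], [798.0, 365.0]]
refs stop/corner/plate [[579.0, 169.0], [851.0, 41.0], [560.0, 524.0]] seen stop (575,172) plate (560,522)
14 [[183.0, 392.0], [219.0, 413.0], [248.0, 400.0]]
17 [[183.0, 384.0], [219.0, 405.0], [248.0, 391.0]]
20 [[183.0, 375.0], [219.0, 396.0], [248.0, 383.0]]
t 5.9 stage xy [-78.8 -24.8] tip z -18.0 yaw err -0.0015 F stage [-10.    2.7] 26.6 M [ 0.69  1.82 -0.18] gap 39.3
```

The thumb edge sits where the fully-down model puts it (seen x 797, predicted 798 at 0.5 rad against 819 shut). The push finger stands just behind the plate's rear edge. Next I push, keeping the press on.

```bash
python3 -m handwheel '[[0.003,0,0.002,0],[0.006,0,0.002,0],[0.008,0,0.002,0]]'; python3 st.py
python3 -m handwheel '[[0.003,0,0.0015,0],[0.006,0,0.0015,0],[0.008,0,0.0015,0]]'; python3 st.py; python3 - <<'E'
from h import *
c=cams.get_calibration("wrist");im=cams.camera("wrist");cv2.imwrite("pics/d.png",im[:,:,::-1])
h=cv2.cvtColor(im,cv2.COLOR_RGB2HSV);m=(abs(h[...,0].astype(int)-21)<6)&(h[...,1]>120)&(h[...,2]>70);m[190:]=0
n,l,s,_=cv2.connectedComponentsWithStats(m.astype(np.uint8));i=1+s[1:,4].argmax();print(s[i])
P=[555.3,-138.9,-.329];a=P[2]
x,y,w,hh,_=s[i]
for q in((x+w/2,y),(x+w/2,y+hh)):
    v=onz(c,q,24)[:2]-P[:2];print("plate edge x",v@[np.cos(a),np.sin(a)],"y",v@[-np.sin(a),np.cos(a)])
E
python3 th.py|sed -n 2,6p
```

```text
clock: 6.28
eef_pos: [480.9, -140.0, -10.1]
eef_rot: [-3.14, -0.003, -0.33]
wrist_force: [-6.6, 2.9, 31.3]
finger_gap: 39.4
t 6.275 stage xy [-70.1 -25.1] tip z -18.1 yaw err -0.0014 F stage [-7.2  0.6] 31.3 M [-0.15  1.66 -0.15] gap 39.4
clock: 6.65
eef_pos: [488.9, -143.0, -9.9]
eef_rot: [-3.141, -0.004, -0.33]
wrist_force: [-9.2, 2.9, 28.3]
finger_gap: 39.1
t 6.65 stage xy [-61.5 -25.3] tip z -17.9 yaw err -0.0014 F stage [-9.6 -0.3] 28.3 M [ 0.02  1.86 -0.12] gap 39.1
[ 256  160   51   30 1237]
plate edge x -12.054309449452292 y -0.47046899886676863
plate edge x -30.944582819264454 y 0.14094256409412703
0 [[698.0, 460.0], [811.0, 473.0]]
0.2 [[692.0, 457.0], [807.0, 464.0]]
0.3 [[689.0, 455.0], [803.0, 460.0]]
0.4 [[684.0, 454.0], [797.0, 456.0]]
0.5 [[679.0, 453.0], [790.0, 453.0]]
```

```bash
python3 - <<'E'
from h import *
im=cv2.imread("pics/d.png",0)
for r in(188,192,196,200,204,208): print(r,im[r,330:392].tolist())
E
```

```text
188 [99, 97, 94, 91, 87, 83, 72, 58, 57, 59, 59, 59, 64, 66, 67, 66, 65, 65, 66, 67, 68, 62, 59, 58, 57, 56, 56, 57, 58, 56, 56, 57, 57, 58, 58, 59, 59, 59, 58, 57, 58, 58, 58, 57, 59, 58, 59, 59, 59, 59, 60, 59, 59, 59, 57, 61, 96, 118, 123, 123, 123, 128]
192 [99, 97, 91, 77, 61, 56, 56, 58, 59, 59, 59, 58, 58, 59, 58, 57, 56, 55, 56, 59, 58, 58, 58, 57, 56, 56, 57, 57, 57, 56, 56, 57, 57, 58, 59, 59, 58, 59, 58, 58, 57, 58, 58, 58, 58, 58, 59, 58, 59, 60, 59, 59, 59, 58, 57, 65, 108, 121, 122, 122, 123, 123]
196 [101, 99, 95, 88, 72, 64, 67, 73, 79, 82, 87, 89, 90, 93, 95, 101, 104, 111, 120, 123, 123, 123, 125, 124, 123, 122, 120, 109, 103, 103, 102, 102, 102, 102, 102, 101, 103, 105, 106, 104, 103, 103, 103, 104, 103, 100, 99, 87, 69, 60, 60, 59, 58, 59, 58, 71, 110, 121, 122, 122, 124, 137]
200 [101, 99, 95, 89, 83, 88, 92, 94, 93, 92, 92, 93, 92, 94, 95, 102, 104, 104, 108, 121, 126, 127, 127, 128, 126, 118, 110, 106, 105, 103, 104, 103, 103, 104, 103, 102, 105, 106, 107, 106, 104, 104, 104, 104, 104, 102, 100, 83, 65, 59, 60, 59, 58, 57, 59, 80, 112, 122, 123, 122, 123, 124]
204 [101, 99, 95, 90, 84, 89, 91, 93, 94, 92, 92, 92, 93, 94, 102, 104, 105, 104, 105, 108, 120, 126, 128, 127, 126, 123, 111, 105, 103, 103, 103, 103, 103, 103, 103, 103, 104, 107, 107, 105, 104, 103, 104, 105, 104, 102, 98, 77, 62, 59, 58, 58, 57, 57, 61, 93, 116, 123, 123, 123, 125, 139]
208 [100, 99, 95, 90, 81, 87, 92, 93, 94, 92, 92, 92, 92, 94, 101, 104, 104, 105, 111, 119, 123, 125, 127, 126, 126, 124, 121, 118, 109, 104, 103, 102, 103, 103, 103, 104, 105, 107, 107, 105, 103, 103, 104, 105, 105, 104, 98, 76, 62, 59, 58, 58, 58, 56, 64, 108, 121, 123, 123, 122, 123, 125]
```

The thumb edge is at px 377.3 with its front edge level, so the clip is fully down. The plate's front is at stage x ≈ -12, running under the jaw. Pushing on to the stop.

```bash
python3 -m handwheel '[[0.003,0,0.0015,0],[0.006,0,0.0015,0],[0.009,0,0.0015,0]]'; python3 st.py
python3 -m handwheel '[[0.0015,0,0.0015,0],[0.003,0,0.0015,0],[0.003,0,0.0015,0]]'; python3 st.py
python3 -m handwheel '[[0.001,0,0.0015,0],[0.002,0,0.0015,0],[0.002,0,0.0015,0]]'; python3 st.py
```

```text
clock: 7.08
eef_pos: [498.0, -146.4, -9.7]
eef_rot: [-3.141, -0.005, -0.33]
wrist_force: [-8.7, 2.9, 25.9]
finger_gap: 39.6
t 7.075 stage xy [-51.8 -25.6] tip z -17.7 yaw err -0.0014 F stage [-9.2 -0.1] 25.9 M [ 0.01  1.76 -0.2 ] gap 39.6
clock: 7.45
eef_pos: [500.5, -147.4, -9.7]
eef_rot: [3.141, -0.005, -0.33]
wrist_force: [-13.3, 4.8, 29.2]
finger_gap: 39.6
t 7.45 stage xy [-49.2 -25.7] tip z -17.7 yaw err -0.0006 F stage [-14.1   0.3] 29.2 M [0.46 2.69 0.26] gap 39.6
clock: 7.82
eef_pos: [500.5, -147.4, -9.8]
eef_rot: [3.141, 0.0, -0.329]
wrist_force: [-24.2, 8.9, 39.1]
finger_gap: 39.3
t 7.825 stage xy [-49.1 -25.8] tip z -17.8 yaw err 0.0002 F stage [-25.8   0.6] 39.1 M [1.34 4.68 0.22] gap 39.3
```

```bash
python3 - <<'E'
from h import *
c=cams.get_calibration("wrist");im=cams.camera("wrist");cv2.imwrite("pics/e.png",im[:,:,::-1])
P=[555.3,-138.9,-.329]
X=[[0,10,22],[0,10,24],[0,10,14],[8,10,22],[-5,10,24]]
print(proj(c,stage2w(P,X)).round(1).tolist())
u=int(proj(c,stage2w(P,[[0,8,22]]))[0,0])
for v in range(118,172,2): print(v,im[v,u].tolist(),im[v,u-6].tolist())
o=np.zeros((600,800,3),np.uint8);o[:,:]=cv2.resize(im[100:220,230:390,::-1],(800,600),interpolation=2);cv2.imwrite("pics/e2.png",o)
E
python3 st.py
```

```text
[[264.7, 160.5], [264.0, 160.8], [267.0, 159.3], [264.1, 147.5], [264.4, 168.9]]
118 [208, 206, 193] [208, 205, 191]
120 [207, 205, 192] [198, 195, 182]
122 [106, 106, 100] [108, 107, 101]
124 [92, 94, 92] [86, 89, 87]
126 [88, 91, 90] [89, 92, 91]
128 [88, 91, 90] [90, 93, 92]
130 [89, 92, 91] [89, 92, 91]
132 [88, 91, 90] [88, 91, 90]
134 [68, 70, 67] [80, 83, 82]
136 [65, 67, 64] [65, 67, 65]
138 [162, 166, 161] [163, 167, 162]
140 [197, 201, 196] [196, 201, 196]
142 [194, 198, 194] [194, 199, 194]
144 [197, 201, 197] [184, 189, 184]
146 [199, 205, 199] [91, 94, 93]
148 [197, 201, 196] [90, 93, 92]
150 [195, 199, 194] [87, 91, 89]
152 [197, 201, 196] [87, 90, 89]
154 [199, 203, 199] [140, 144, 139]
156 [197, 202, 197] [197, 202, 197]
158 [193, 198, 193] [191, 196, 190]
160 [122, 114, 94] [111, 100, 76]
162 [196, 162, 77] [191, 158, 75]
164 [147, 119, 58] [122, 104, 72]
166 [133, 107, 53] [106, 107, 105]
168 [133, 107, 53] [107, 107, 105]
170 [133, 107, 53] [115, 100, 71]
t 7.875 stage xy [-49.1 -25.8] tip z -17.8 yaw err 0.0002 F stage [-24.2   0.3] 38.1 M [1.31 4.69 0.27] gap 39.2
```

The brass meets the stop edge at row 160, where x = 0 is predicted, and the push force rose to 25 N with no motion, so the plate is home. Now I ease back 2 mm with the clip still held, then rise.

```bash
python3 -m handwheel '[[-0.001,0,0.001,0],[-0.002,0,0.001,0],[-0.002,0,0.001,0]]'; python3 st.py
python3 -m handwheel '[[0,0,-0.002,0],[0,0,-0.004,0],[0,0,-0.006,0],[0,0,-0.008,0],[0,0,-0.01,0]]'; python3 st.py
```

```text
clock: 8.25
eef_pos: [500.2, -147.4, -9.3]
eef_rot: [3.141, -0.004, -0.328]
wrist_force: [3.3, 0.5, 13.8]
finger_gap: 39.7
t 8.25 stage xy [-49.4 -25.8] tip z -17.3 yaw err 0.0006 F stage [2.9 1.5] 13.8 M [-0.11 -0.26  0.17] gap 39.7
clock: 8.88
eef_pos: [500.1, -147.3, 0.7]
eef_rot: [3.141, -0.004, -0.328]
wrist_force: [-0.2, 0.1, 0.1]
finger_gap: 39.5
t 8.875 stage xy [-49.5 -25.8] tip z -7.3 yaw err 0.0006 F stage [-0.2  0. ] 0.1 M [0.07 0.01 0.03] gap 39.5
```

```bash
python3 -m handwheel '[[0,0,-0.015,0],[-0.01,0,-0.035,0],[-0.03,0,-0.06,0],[-0.05,0,-0.08,0],[-0.05,0,-0.08,0]]'; python3 st.py
python3 - <<'E'
from h import *
P=[555.3,-138.9,-.329];a=P[2]
c=cams.get_calibration("wrist");w=cams.camera("wrist")[:,:,::-1]
sd=cams.camera("side")[:,:,::-1]; sc=cams.camera("scene")[:,:,::-1]
cv2.imwrite("pics/f_w.png",w);cv2.imwrite("pics/f_s.png",sd)
q=proj(c,stage2w(P,[[-40,-18,14]]))[0].astype(int);print(q)
u,v=max(q[0]-60,0),max(q[1]-75,0)
o=np.zeros((600,800,3),np.uint8)
k=cv2.resize(w[v:v+150,u:u+120],(480,600),interpolation=2)
for X,col in((np.array([[0,16,24],[0,-16,24],[-40,16,24],[-40,-16,24]]),(0,0,255)),):
    for z in (proj(c,stage2w(P,X))-[u,v])*4: cv2.circle(k,tuple(int(i) for i in z),2,col,-1)
o[:,:480]=k
o[:250,480:]=cv2.resize(sd[190:268,280:380],(320,250),interpolation=2)
o[250:500,480:]=cv2.resize(sc[200:278,290:390],(320,250),interpolation=2)
cv2.imwrite("pics/f.png",o)
E
```

```text
clock: 9.5
eef_pos: [452.9, -131.1, 82.5]
eef_rot: [3.14, -0.007, -0.328]
wrist_force: [0.5, -0.6, 0.1]
finger_gap: 39.9
t 9.5 stage xy [-99.4 -25.7] tip z 74.5 yaw err 0.0006 F stage [ 0.7 -0.4] 0.1 M [ 0.04  0.02 -0.01] gap 39.9
[313 140]
```

View pics/f.png

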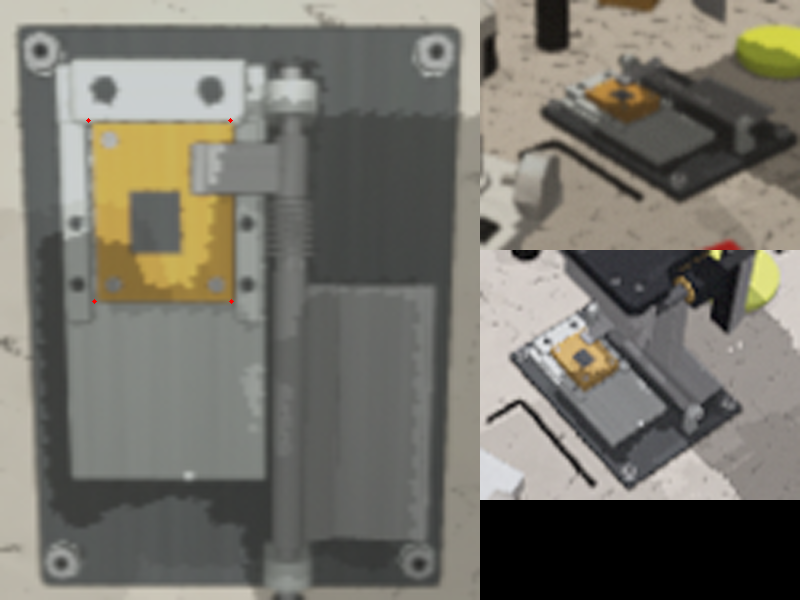

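The last view shows the plate against the stop: front edge at row 122, corners within about 1 mm of the home prediction. The jaw lies on its right half at (215,165), the arm is clear, and the wrist force is about 0. Handing in.

```bash
python3 -c "
from cell import manip;print(manip.sign_off())"
```

```text
the job is handed in; nothing more can be done
None
```

The brass sample plate is home against the end stop with the spring clip closed on it, and I handed the job in with the arm clear, at about 9.5 s of the 48 s allowed.

**What I did:** One fingertip pressed the thumb plate down to its stop, and the other pushed the plate along the guides until it stopped. I eased the push off first, then rose straight up so the clip sprang back onto the plate, and moved clear.

**Last checks:**
- **Clip fully down:** its thumb plate edge was at pixel 377.3 during the push, where 377 is predicted for 0.5 rad.
- **Plate home:** pushing rose to 25 N with no further movement. The plate's corners are within about 1 mm of the predicted home position.
- **Clamped:** the jaw lies on the plate in the picture. I did not measure the final clip angle.
- **Robot clear:** the wrist force was about 0 at the end.
- **Other things:** the hex key and petri dish looked undisturbed in the last crop. I did not measure them or the others separately.

**What disagreed:**
- **Fingertip height:** the fingertips were about 25–34 mm higher than the stated 8 mm offset from the TCP implies. All three camera views showed this and the contact force confirmed it, so I worked from force and pictures instead.
- **Load on the push finger:** the press reached about 39 N at the wrist. The wrist moments suggest the push finger bore part of it on the deck, although 3 mm of clearance was expected.

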